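Mirror the electronics modules from test rack to carrier

ROBOT

A 6-joint arm with a two-finger parallel gripper is mounted at the origin on the work surface. World frame = base frame: x ahead of the robot, y to its left, z up, the work surface at z = 0. Lengths are in m, angles in rad, forces in N, time in s.
With the tool pointing down it reaches from about 0.35 to 0.85 m from the base axis. Payload 8.1 kg.
Tool frame: the origin (TCP) lies midway between the tips of the shut fingers; the grasp point (between the pads) lies 19 mm behind it (manip.grasp_offset is the distance from the TCP to the grasp point, in m); z points along the fingers, x is the direction in which the jaws open and shut, and the axes are right-handed (so a half turn about z gives the same grasp; the last joint's range is limited). The gripper opens to 85 mm and grips with 20 to 120 N. Pads are 22 mm wide; open, the fingers measure 114 mm over their backs; the gripper's body (76 mm by 85 mm) begins 54 mm behind the grasp point. The pads swing forward as they close: fully open they stand 13 mm farther back than shut.
Start: joints at [-1.344, 0.13, 1.488, -0, 1.523, -0.085], TCP at [0.184, -0.571, 0.231] pointing down, gripper open.
Joint ranges: [-2.96, 2.96], [-0.89, 2.26], [0.02, 2.5], [-1.34, 4.48], [0, 2.73], [-2.66, 2.66]. Speed limits (rad/s): [2.39, 2.39, 2.79, 3.14, 3.14, 3.14].

INTERFACE

Orientations are given as a unit quaternion [w, x, y, z].
In Python, from plant import manip gives the robot as it stands. The module is installed in compiled form; this text tells all that it offers.
- The arm moves only by the tool servo_tool, never from a script. Its argument "deltas" is a list of rows, each an object with "rot": the turn, a rotation vector about the tool's x, y, z in rad, a list of three; "slide": the shift along the tool's x, y, z in cm, a list of three; "fingers": the finger opening in cm, from 0 to 8.54. In form: [{"rot": [rx, ry, rz], "slide": [x, y, z], "fingers": fingers}, ...]. A call has exactly 8 rows; each row shifts and turns the pose as measured when the row begins, along the tool's axes as they then stand; what a row does not reach is not made up. A row lasts 1/12 s, in which the tool goes at most 41.7 mm and 7.16 degrees, less where a joint would pass 70% of its speed; a pose out of reach is approached as far as the arm can. A call is refused whole if a number of a shift passes 4.17 or a number of a turn 0.125, either way. A call with a gripper value outside its range is refused whole. The fingers move at their own pace and stop on an object; "force" is the grip in N (left out, the last holds). Time passes only in rows, so rows that do not move let the fingers close, or fill a call up. It gives the time, the measured TCP pose, the force and the opening at its end, in the units of the state.
- manip.observe(): the state, without advancing time (a new reading comes with each control period).
- manip.grab_frame(name): name is "scene" or "top"; returns the picture (480x640x3 uint8, red, green, blue); there is no depth.
- manip.camera_params(name): a dict with "fovy" (degrees; the focal length in pixels is half the picture's height over the tangent of half this angle, whatever the lens; pixels are square), "cx", "cy" (the principal point, pixels), "k1" (the pictures are not rectified: a ray, as slopes to the right and down, at radius r is drawn at 1 + k1 r^2 times it, then the intrinsics apply), "R" (3x3) and "t" (3): a world point X has camera coordinates R X + t. Camera axes: x right, y down, z forward; pixel columns grow to the right and rows downward; lengths in m; the calibration is good to about 2 mm. A picture is of the moment at which its call begins. camera_params takes no time and is no camera call.
- manip.finish_job(): hands the job in, once; it reports no verdict.
The state is a dict: "time": time; "qpos": joint angles; "qd": joint speeds; "joint_efforts": joint torques, N m; "tool_pos": TCP position; "tool_rot": TCP orientation; "force": force on the tool from outside, world axes, zero at the start; "ft_torque": the same for the moment, N m; "finger_gap": opening from 0.0 (shut) to 1.0 (fully open).
Only numpy, scipy, OpenCV 4.12 (cv2) and the standard library are available. Lean on these libraries where they do the work, as an engineer would, in place of code of your own. Each camera call takes 0.05 s, during which the arm holds its last target. There are 200 camera calls.

TASK

Move the four electronics modules from the test rack into the black carrier, one to a bay, in the reverse order counted from the red plug: the module nearest the red plug of the test rack goes into the bay farthest from the carrier's red plug, and so on. Stand each one upright, fully down on the floor of its bay, and do not tip any of them over on the way.

Things in the scene. Friction and masses are not known exactly. Their poses are not given: they have to be found in the camera images.
- module_blue_center (a point): centre (half-way up) of the blue-topped electronics module, a loose upright square block 36 x 36 mm and 66 mm tall, about 0.14 kg: upper 30 mm blue, lower part bare aluminium. Axes: z up along its height, x and y square to its side faces. It starts upright in its own dock.
- module_yellow_center (a point): centre (half-way up) of the yellow-topped electronics module, a loose upright square block 36 x 36 mm and 66 mm tall, about 0.14 kg: upper 30 mm yellow, lower part bare aluminium. Axes: z up along its height, x and y square to its side faces. It starts upright in its own dock.
- module_white_center (a point): centre (half-way up) of the white-topped electronics module, a loose upright square block 36 x 36 mm and 66 mm tall, about 0.14 kg: upper 30 mm white, lower part bare aluminium. Axes: z up along its height, x and y square to its side faces. It starts upright in its own dock.
- module_green_center (a point): centre (half-way up) of the green-topped electronics module, a loose upright square block 36 x 36 mm and 66 mm tall, about 0.14 kg: upper 30 mm green, lower part bare aluminium. Axes: z up along its height, x and y square to its side faces. It starts upright in its own dock.
- dock_blue: fixed grey single dock with a blue tag, 5 mm high, on its front and rear side; the blue module stands in it at the start, so its place shows where that module came from. 56 x 56 mm outside, walls 2 mm thick, 13 mm high; origin at the centre of its underside, 3 mm above the table; floor top 8 mm above the table in all docks, wall tops 16 mm above the table. Same axes as the test rack.
- dock_yellow: fixed grey single dock with a yellow tag, 5 mm high, on its front and rear side; the yellow module stands in it at the start, so its place shows where that module came from. 56 x 56 mm outside, walls 2 mm thick, 13 mm high; origin at the centre of its underside, 3 mm above the table; floor top 8 mm above the table in all docks, wall tops 16 mm above the table. Same axes as the test rack.
- dock_white: fixed grey single dock with a white tag, 5 mm high, on its front and rear side; the white module stands in it at the start, so its place shows where that module came from. 56 x 56 mm outside, walls 2 mm thick, 13 mm high; origin at the centre of its underside, 3 mm above the table; floor top 8 mm above the table in all docks, wall tops 16 mm above the table. Same axes as the test rack.
- dock_green: fixed grey single dock with a green tag, 5 mm high, on its front and rear side; the green module stands in it at the start, so its place shows where that module came from. 56 x 56 mm outside, walls 2 mm thick, 13 mm high; origin at the centre of its underside, 3 mm above the table; floor top 8 mm above the table in all docks, wall tops 16 mm above the table. Same axes as the test rack.
- test_rack: fixed aluminium strip, 70 x 236 mm, 3 mm thick, on which the four docks stand in a row along its y axis, at y = +87, +29, -29 and -87 mm; origin on the table under the middle of the row, x across the row. Its red plug (a red block 26 mm long with a round top, 28 mm high) is at the +y end, at y = +131 mm.
- carrier: fixed black frame, 62 x 236 mm, empty at the start, with four bays in a row along its y axis, centred at x = 0, y = +87, +29, -29, -87 mm; each 54 x 54 mm inside, brass pad on the floor; floor 8 mm, wall tops 16 mm above the table, walls 4 mm thick. Origin on the table under the middle of the row, x across the row. Its red plug (red block, round top, 28 mm high) is at the +y end, y = +131 mm.
There are look-alikes about, which are no part of the job. What is shaped like the part that bears module_blue_center but pink is not meant.

How it is judged:
By the outcome, as a careful person would: the job done as asked, in the order asked, and still so for the second after the job is handed in, with the robot touching nothing.
It also fails if it takes over 93 s, if anything falls off the work surface, if the arm or the gripper's body presses on something with over 40 N, if the wrist force passes 120 N, or if a joint passes its speed limit or range.

## Working session

There is one attempt and no reset: what is moved stays moved. The work goes in short steps, Python scripts to look and compute and a tool call to move; the robot and the scene stay as the last step left them, time stands still between calls to the robot, and variables do not carry over. Pictures are saved under pics/ and viewed, about 12 in all and at most 16, crops included, and the job is handed in when it is done.

Besides the shell and the picture viewer there is one more tool, called as name([rows], argument=value, ...), one row to a line, values as JSON. servo_tool: Moves the arm, as the interface text tells. Its arguments: {"type":"object","properties":{"deltas":{"type":"array","items":{"type":"object","properties":{"rot":{"type":"array","items":{"type":"number"}},"slide":{"type":"array","items":{"type":"number"}},"fingers":{"type":"number"}}}},"force":{"type":"number"}},"required":["deltas"]}

```bash
mkdir -p pics; python3 - <<'E'
from plant import manip
import cv2
s=manip.observe();print(s)
for n in("scene","top"):
    cv2.imwrite(f"pics/{n}0.png",manip.grab_frame(n)[:,:,::-1]);print(manip.camera_params(n))
print(manip.grasp_offset)
E
```

```text
{'time': 0.0, 'qpos': array([-1.34439178e+00,  1.31169957e-01,  1.48927905e+00,  6.85030502e-06,
        1.52301248e+00, -8.54189931e-02]), 'qd': array([-0.00026266, -0.00324801,  0.00050444, -0.00272644, -0.00029275,
        0.0008231 ]), 'joint_efforts': array([ 2.23860967e-03, -5.69397104e+01, -5.00547373e+01,  1.38757755e-04,
        1.47370639e-02,  3.42044098e-05]), 'tool_pos': array([ 0.18396478, -0.57051921,  0.23023931]), 'tool_rot': array([-6.15138631e-04,  8.08329539e-01, -5.88729550e-01, -7.03389401e-04]), 'force': array([-0.25925573,  0.54498762,  0.0925026 ]), 'ft_torque': array([ 0.02387082,  0.00491686, -0.01132795]), 'finger_gap': 0.998329390918583}
{'fovy': 51.530957999812166, 'cx': 312.8831194604221, 'cy': 238.51005274372986, 'k1': 0.023813133710749577, 'R': array([[ 0.76067531,  0.64904874,  0.01043132],
       [ 0.52104928, -0.60092022, -0.60613739],
       [-0.38714432,  0.46650898, -0.79529155]]), 't': array([-0.41012178, -0.22361437,  1.07231651])}
{'fovy': 48.9684486651483, 'cx': 319.77663778840486, 'cy': 235.39766611141627, 'k1': 0.029520377942115802, 'R': array([[ 0.02276301, -0.99958565,  0.01761745],
       [-0.9875492 , -0.02522559, -0.15527476],
       [ 0.15565483, -0.01386358, -0.98771422]]), 't': array([-0.01589705,  0.50354738,  0.8861171 ])}
0.0187
```

View pics/scene0.png

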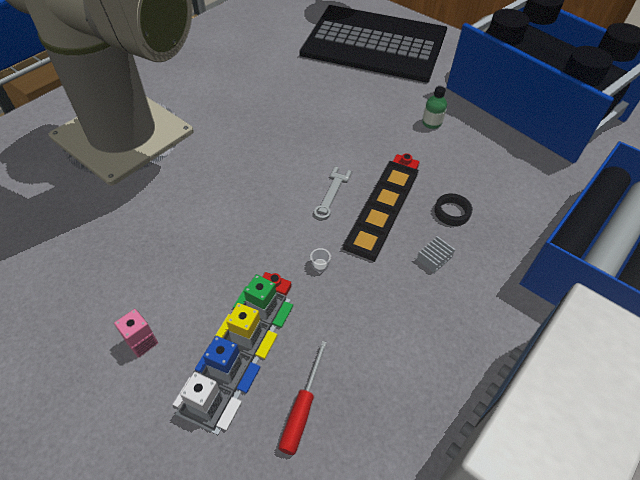

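View pics/top0.png

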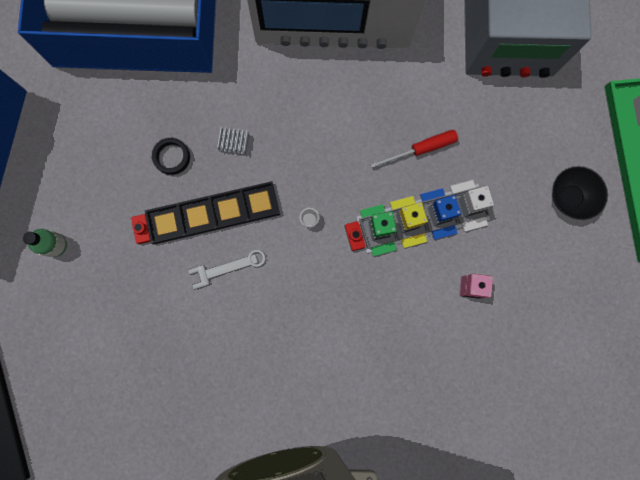

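Both views show the rack on the right of the top view, plug at (355,235), with green (384,223), yellow (414,214), blue (448,207) and white (481,198) in that order from the plug. The carrier is on the left, plug at (140,228), brass pads at about (165,223) to (260,202). The pink one at (478,286) is the decoy.

```bash
cat > h.py <<'E'
import numpy as np,cv2
from plant import manip
def cam(n):
    c=manip.camera_params(n);f=240/np.tan(np.radians(c['fovy']/2))
    c['K']=np.array([[f,0,c['cx']],[0,f,c['cy']],[0,0,1]]);c['d']=np.array([c['k1'],0,0,0.]);return c
def plane(c,px,z):
    u=cv2.undistortPoints(np.float64(px).reshape(-1,1,2),c['K'],c['d']).reshape(-1,2)
    d=np.c_[u,np.ones(len(u))]@c['R'];o=-c['R'].T@c['t']
    return (o+d*((z-o[2])/d[:,2])[:,None])[:,:2]
E
python3 - <<'E'
from h import *
im={n:cv2.imread(f"pics/{n}0.png") for n in("top","scene")}
roi={"top":(130,280,120,270),"scene":(340,160,420,260)}
rm={"top":(355,175,510,245),"scene":(170,270,290,430)}
for n in im:
    c=cam(n);h=cv2.cvtColor(im[n],cv2.COLOR_BGR2HSV)
    m=cv2.inRange(h,(10,90,90),(28,255,255));
    r=(130,170,285,250) if n=="top" else (340,150,425,265)
    k=np.zeros_like(m);k[r[1]:r[3],r[0]:r[2]]=255
    cs=[q for q in cv2.findContours(m&k,0,2)[0] if cv2.contourArea(q)>60]
    P=np.array([plane(c,[[M['m10']/M['m00'],M['m01']/M['m00']]],.008)[0] for M in map(cv2.moments,cs)])
    P=P[np.argsort(P[:,1])];d=P[-1]-P[0]
    print(n,"pads",P.round(4).tolist(),np.linalg.norm(d),"yaw of y axis",np.degrees(np.arctan2(-d[0],d[1])))
    r=rm[n];g=im[n][...].max(2);m=((g<60)*255).astype(np.uint8);k[:]=0;k[r[1]:r[3],r[0]:r[2]]=255
    N,L,S,C=cv2.connectedComponentsWithStats(m&k)
    for i in range(1,N):
        if 8<S[i,4]<120: print(S[i,4],C[i].round(1),plane(c,[C[i]],.074)[0].round(4))
a=cv2.resize(im["top"][170:270,340:510],None,fx=4.7,fy=4.7,interpolation=2);cv2.imwrite("pics/c1.png",a)
E
```

```text
top pads [[0.569, 0.1076], [0.554, 0.1636], [0.5391, 0.2196], [0.524, 0.2759]] 0.1742199269245392 yaw of y axis 14.968109711087063
21 [481. 197.] [ 0.572 -0.278]
23 [448.5 206.4] [ 0.5541 -0.2221]
57 [477.9 212.7] [ 0.5444 -0.2722]
20 [414.7 213.9] [ 0.5396 -0.1642]
75 [450.  220.8] [ 0.5292 -0.2243]
26 [384.  222.5] [ 0.5233 -0.1119]
36 [426.4 227.1] [ 0.5172 -0.1839]
40 [411.5 229.1] [ 0.5132 -0.1587]
21 [356.2 233.9] [ 0.5026 -0.0649]
29 [395.9 235.4] [ 0.5016 -0.1322]
56 [381.9 236.8] [ 0.4986 -0.1085]
scene pads [[0.57, 0.1092], [0.5549, 0.1655], [0.5399, 0.2214], [0.5248, 0.2775]] 0.17418146816832977 yaw of y axis 15.033478924032362
37 [274.1 277.6] [ 0.5325 -0.0855]
33 [259.2 286.3] [ 0.526  -0.1118]
10 [279.8 295.8] [ 0.5611 -0.1036]
65 [270.7 307.3] [ 0.5643 -0.1267]
36 [242.2 315.3] [ 0.542  -0.1636]
10 [269.6 326.3] [ 0.5845 -0.1504]
60 [255.7 334.8] [ 0.5788 -0.173 ]
19 [226.5 335.2] [ 0.5478 -0.2004]
43 [219.9 349.7] [ 0.5569 -0.2217]
12 [244.9 355.8] [ 0.5898 -0.2055]
75 [235.2 368.3] [ 0.5927 -0.2268]
20 [204.9 371.2] [ 0.5646 -0.2563]
51 [197.7 387.4] [ 0.5741 -0.2776]
9 [222.1 388.6] [ 0.5998 -0.2577]
11 [234.2 390.7] [ 0.614  -0.2493]
83 [214.8 405.5] [ 0.609  -0.2792]
48 [218.2 416.6] [ 0.6229 -0.286 ]
20 [183.2 407.3] [ 0.5798 -0.3072]
12 [186.5 415.6] [ 0.5911 -0.3114]
```

View pics/c1.png

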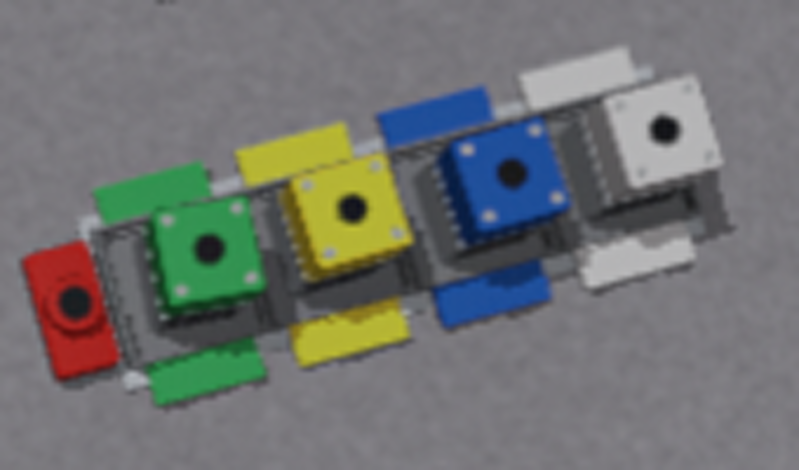

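The crop shows all four tops clearly, with dots at the centres. The yaws are close to the row's 15° (green about 9°). The two cameras agree to about 2 mm, so I'll plan the first move, which is to white.

```bash
cat >> h.py <<'E'
from scipy.spatial.transform import Rotation as Ro
def pose():
    s=manip.observe();return s,np.array(s['tool_pos']),Ro.from_quat(np.roll(s['tool_rot'],-1))
def go(x,y,z,yaw=15,n=8):
    s,p,R=pose();T=Ro.from_euler('z',yaw,degrees=True)*Ro.from_euler('x',180,degrees=True)
    rv=(R.inv()*T).as_rotvec()/n;dp=(np.array([x,y,z])-p)/n*100
    print("t",round(s['time'],2),"p",p.round(4),"F",s['force'].round(1),"gap",round(s['finger_gap'],3))
    if abs(rv[2])<.005: print(n,"rows: rot",rv.round(4)," slide",R.inv().apply(dp).round(3));return
    for i in range(n): print((R*Ro.from_rotvec(rv*(i+.5))).inv().apply(dp).round(2),rv.round(3))
E
python3 -c "
from h import *
go(.573,-.278,.12,n=16)"
```

```text
t 0.1 p [ 0.184  -0.5706  0.2304] F [-0.6  0.4  0. ] gap 1.003
[-0.86 -2.92  0.69] [-0.     0.    -0.095]
[-0.58 -2.99  0.69] [-0.     0.    -0.095]
[-0.29 -3.03  0.69] [-0.     0.    -0.095]
[-0.   -3.04  0.69] [-0.     0.    -0.095]
[ 0.29 -3.03  0.69] [-0.     0.    -0.095]
[ 0.57 -2.99  0.69] [-0.     0.    -0.095]
[ 0.86 -2.92  0.69] [-0.     0.    -0.095]
[ 1.13 -2.83  0.69] [-0.     0.    -0.095]
[ 1.39 -2.71  0.69] [-0.     0.    -0.095]
[ 1.64 -2.56  0.69] [-0.     0.    -0.095]
[ 1.88 -2.39  0.69] [-0.     0.    -0.095]
[ 2.1  -2.2   0.69] [-0.     0.    -0.095]
[ 2.3  -2.    0.69] [-0.     0.    -0.095]
[ 2.48 -1.77  0.69] [-0.     0.    -0.095]
[ 2.63 -1.53  0.69] [-0.     0.    -0.095]
[ 2.76 -1.27  0.69] [-0.     0.    -0.095]
```

servo_tool([
  {"rot": [0, 0, -0.095], "slide": [-0.86, -2.92, 0.4], "fingers": 8.5},
  {"rot": [0, 0, -0.095], "slide": [-0.58, -2.99, 0.5], "fingers": 8.5},
  {"rot": [0, 0, -0.095], "slide": [-0.29, -3.03, 0.6], "fingers": 8.5},
  {"rot": [0, 0, -0.095], "slide": [0, -3.04, 0.6], "fingers": 8.5},
  {"rot": [0, 0, -0.095], "slide": [0.29, -3.03, 0.6], "fingers": 8.5},
  {"rot": [0, 0, -0.095], "slide": [0.57, -2.99, 0.6], "fingers": 8.5},
  {"rot": [0, 0, -0.095], "slide": [0.86, -2.92, 0.6], "fingers": 8.5},
  {"rot": [0, 0, -0.095], "slide": [1.13, -2.83, 0.6], "fingers": 8.5},
], force=40)

```text
time: 0.77
tool_pos: [0.3851, -0.4291, 0.1806]
tool_rot: [-0.001, 0.972, -0.237, -0.003]
force: [0.4, -0.4, -0.3]
finger_gap: 0.995
```

```bash
python3 -c "
from h import *
go(.573,-.278,.12)"
```

```text
t 0.77 p [ 0.3851 -0.4291  0.1806] F [ 0.4 -0.4 -0.3] gap 0.995
[ 1.35 -2.7   0.75] [-0.     0.001 -0.093]
[ 1.59 -2.56  0.75] [-0.     0.001 -0.093]
[ 1.82 -2.4   0.75] [-0.     0.001 -0.093]
[ 2.03 -2.23  0.75] [-0.     0.001 -0.093]
[ 2.23 -2.03  0.75] [-0.     0.001 -0.093]
[ 2.41 -1.82  0.76] [-0.     0.001 -0.093]
[ 2.56 -1.59  0.76] [-0.     0.001 -0.093]
[ 2.7  -1.34  0.76] [-0.     0.001 -0.093]
```

Tracking is good, so I'll continue.

servo_tool([
  {"rot": [0, 0, -0.094], "slide": [1.35, -2.7, 0.75], "fingers": 8.5},
  {"rot": [0, 0, -0.094], "slide": [1.59, -2.56, 0.75], "fingers": 8.5},
  {"rot": [0, 0, -0.094], "slide": [1.82, -2.4, 0.75], "fingers": 8.5},
  {"rot": [0, 0, -0.094], "slide": [2.03, -2.23, 0.75], "fingers": 8.5},
  {"rot": [0, 0, -0.094], "slide": [2.23, -2.03, 0.75], "fingers": 8.5},
  {"rot": [0, 0, -0.094], "slide": [2.41, -1.82, 0.75], "fingers": 8.5},
  {"rot": [0, 0, -0.094], "slide": [2.56, -1.59, 0.75], "fingers": 8.5},
  {"rot": [0, 0, -0.094], "slide": [2.7, -1.34, 0.75], "fingers": 8.5},
])

```text
time: 1.43
tool_pos: [0.5834, -0.2717, 0.1136]
tool_rot: [-0.004, 0.988, 0.156, -0.004]
force: [0.4, 0.1, -0.2]
finger_gap: 0.997
```

```bash
python3 - <<'E'
from h import *
cv2.imwrite("pics/s1.png",cv2.resize(manip.grab_frame("scene")[200:460,110:400,::-1],None,fx=2.2,fy=2.2))
go(.573,-.278,.024,n=7)
E
```

```text
t 1.48 p [ 0.5863 -0.2669  0.1115] F [-2.2  4.6 -1.7] gap 0.994
[-0.22  0.11  1.25] [-0.002  0.001  0.009]
[-0.22  0.11  1.25] [-0.002  0.001  0.009]
[-0.22  0.11  1.25] [-0.002  0.001  0.009]
[-0.22  0.11  1.25] [-0.002  0.001  0.009]
[-0.22  0.11  1.25] [-0.002  0.001  0.009]
[-0.22  0.1   1.25] [-0.002  0.001  0.009]
[-0.22  0.1   1.25] [-0.002  0.001  0.009]
```

View pics/s1.png

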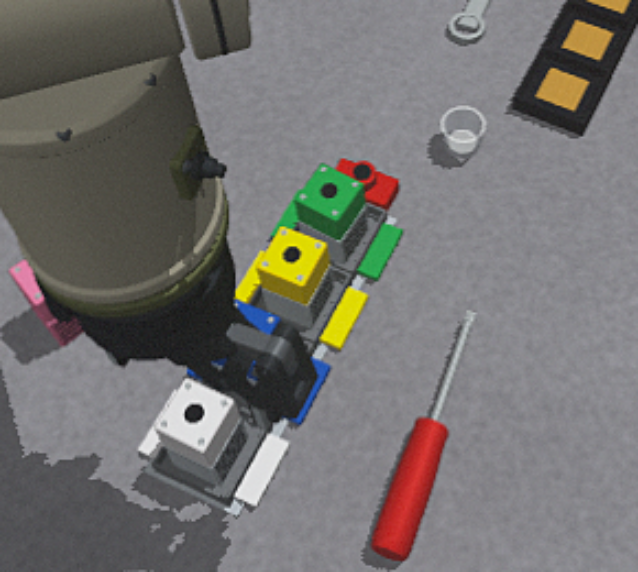

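The picture shows white free at crop (194,413), with the open finger just past it towards blue. The tool overshot by about 1 cm and is clear of everything, so I'll centre it over white before going down.

servo_tool([
  {"rot": [-0.004, 0.002, 0.02], "slide": [-0.5, 0.25, 0], "fingers": 8.5},
  {"rot": [-0.004, 0.002, 0.02], "slide": [-0.5, 0.25, 0], "fingers": 8.5},
  {"rot": [-0.004, 0.002, 0.02], "slide": [-0.5, 0.25, 0], "fingers": 8.5},
  {"rot": [0, 0, 0], "slide": [0, 0, 0], "fingers": 8.5},
  {"rot": [0, 0, 0], "slide": [0, 0, 0], "fingers": 8.5},
  {"rot": [0, 0, 0], "slide": [0, 0, 0], "fingers": 8.5},
  {"rot": [0, 0, 0], "slide": [0, 0, 0], "fingers": 8.5},
  {"rot": [0, 0, 0], "slide": [0, 0, 0], "fingers": 8.5},
])

```text
time: 2.15
tool_pos: [0.5707, -0.2799, 0.1094]
tool_rot: [-0.001, 0.992, 0.127, -0.001]
force: [0.0, -0.2, 0.4]
finger_gap: 0.999
```

```bash
python3 - <<'E'
from h import *
go(.573,-.278,.024,n=5)
print(pose()[2].as_matrix()[:,0],pose()[0]['qd'])
E
```

```text
t 2.15 p [ 0.5707 -0.2799  0.1094] F [ 0.  -0.2  0.4] gap 0.999
5 rows: rot [-0.0003  0.0004 -0.0014]  slide [ 0.058 -0.022  1.708]
[ 0.96775238  0.25189441 -0.00213193] [-0.01143139 -0.00792868  0.00012029 -0.00089459 -0.00115687 -0.0009164 ]
```

servo_tool([
  {"rot": [0, 0, 0], "slide": [0.05, 0, 1.7], "fingers": 8.5},
  {"rot": [0, 0, 0], "slide": [0.05, 0, 1.7], "fingers": 8.5},
  {"rot": [0, 0, 0], "slide": [0.05, 0, 1.7], "fingers": 8.5},
  {"rot": [0, 0, 0], "slide": [0.05, 0, 1.5], "fingers": 8.5},
  {"rot": [0, 0, 0], "slide": [0, 0, 0.8], "fingers": 8.5},
  {"rot": [0, 0, 0], "slide": [0, 0, 0.3], "fingers": 8.5},
  {"rot": [0, 0, 0], "slide": [0, 0, 0], "fingers": 8.5},
  {"rot": [0, 0, 0], "slide": [0, 0, 0], "fingers": 8.5},
])

```text
time: 2.82
tool_pos: [0.5748, -0.2827, 0.0342]
tool_rot: [0.002, 0.992, 0.126, 0.002]
force: [-0.7, -0.2, 0.3]
finger_gap: 0.996
```

```bash
python3 - <<'E'
from h import *
cv2.imwrite("pics/s2.png",cv2.resize(manip.grab_frame("scene")[270:460,110:340,::-1],None,fx=2.5,fy=2.5))
go(.573,-.278,.024,n=1)
E
```

```text
t 2.87 p [ 0.575  -0.2827  0.0344] F [-0.1  0.4  0.2] gap 1.001
[-0.07 -0.51  1.04] [ 0.005 -0.004 -0.01 ]
```

View pics/s2.png

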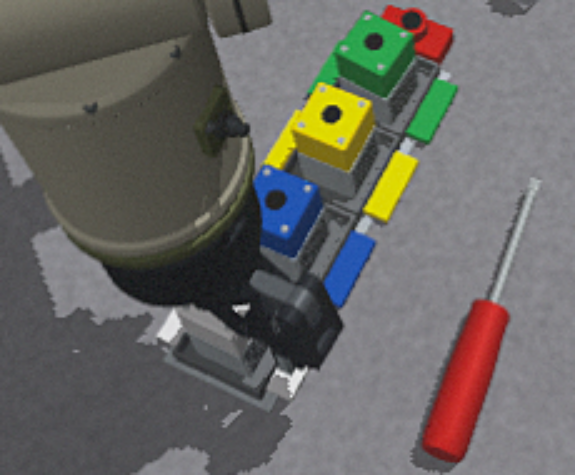

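White stands between the fingers: its aluminium body shows at about crop (220,340), with the near finger to its right. I'll correct the 5 mm drift, finish the descent, then close.

servo_tool([
  {"rot": [0, 0, 0], "slide": [-0.05, -0.25, 0.5], "fingers": 8.5},
  {"rot": [0, 0, 0], "slide": [-0.05, -0.2, 0.4], "fingers": 8.5},
  {"rot": [0, 0, 0], "slide": [0, 0, 0], "fingers": 8.5},
  {"rot": [0, 0, 0], "slide": [0, 0, 0], "fingers": 2.5},
  {"rot": [0, 0, 0], "slide": [0, 0, 0], "fingers": 2.5},
  {"rot": [0, 0, 0], "slide": [0, 0, 0], "fingers": 2.5},
  {"rot": [0, 0, 0], "slide": [0, 0, 0], "fingers": 2.5},
  {"rot": [0, 0, 0], "slide": [0, 0, 0], "fingers": 2.5},
], force=40)

```text
time: 3.53
tool_pos: [0.575, -0.2795, 0.0288]
tool_rot: [0.004, 0.992, 0.126, 0.004]
force: [0.3, 0.7, -2.7]
finger_gap: 0.411
```

servo_tool([
  {"rot": [0, 0, 0], "slide": [0, 0, 0], "fingers": 2.5},
  {"rot": [0, 0, 0], "slide": [0, 0, 0], "fingers": 2.5},
  {"rot": [0, 0, 0], "slide": [0, 0, 0], "fingers": 2.5},
  {"rot": [0, 0, 0], "slide": [0, 0, 0], "fingers": 2.5},
  {"rot": [0, 0, 0], "slide": [0, 0, -0.4], "fingers": 2.5},
  {"rot": [0, 0, 0], "slide": [0, 0, -0.6], "fingers": 2.5},
  {"rot": [0, 0, 0], "slide": [0, 0, -1], "fingers": 2.5},
  {"rot": [0, 0, 0], "slide": [0, 0, -1], "fingers": 2.5},
])

```text
time: 4.2
tool_pos: [0.5722, -0.2779, 0.0571]
tool_rot: [0.002, 0.992, 0.126, 0.002]
force: [0.2, -1.0, -2.7]
finger_gap: 0.413
```

```bash
python3 - <<'E'
from h import *
go(.5244,.2767,.155,n=16)
E
```

```text
t 4.2 p [ 0.5722 -0.2779  0.0571] F [ 0.2 -1.  -2.7] gap 0.413
16 rows: rot [ 0.0003 -0.0002 -0.0006]  slide [ 0.577 -3.429 -0.624]
```

White is held: opening 35 mm, about 1.4 N of extra load. I'll lift it above the others, then carry it along.

servo_tool([
  {"rot": [0, 0, 0], "slide": [0, 0, -2], "fingers": 2.5},
  {"rot": [0, 0, 0], "slide": [0, 0, -2], "fingers": 2.5},
  {"rot": [0, 0, 0], "slide": [0, 0, -2], "fingers": 2.5},
  {"rot": [0, 0, 0], "slide": [0.2, -0.8, -2], "fingers": 2.5},
  {"rot": [0, 0, 0], "slide": [0.3, -1.6, -1], "fingers": 2.5},
  {"rot": [0, 0, 0], "slide": [0.6, -2.4, 0], "fingers": 2.5},
  {"rot": [0, 0, 0], "slide": [0.6, -3, 0], "fingers": 2.5},
  {"rot": [0, 0, 0], "slide": [0.6, -3.5, 0], "fingers": 2.5},
])

```text
time: 4.87
tool_pos: [0.5687, -0.1675, 0.165]
tool_rot: [0.007, 0.993, 0.121, 0.008]
force: [1.6, 0.5, -2.3]
finger_gap: 0.414
```

servo_tool([
  {"rot": [0, 0, 0], "slide": [0.6, -3.5, 0], "fingers": 2.5},
  {"rot": [0, 0, 0], "slide": [0.6, -3.5, 0], "fingers": 2.5},
  {"rot": [0, 0, 0], "slide": [0.6, -3.5, 0], "fingers": 2.5},
  {"rot": [0, 0, 0], "slide": [0.6, -3.5, 0], "fingers": 2.5},
  {"rot": [0, 0, 0], "slide": [0.6, -3.5, 0], "fingers": 2.5},
  {"rot": [0, 0, 0], "slide": [0.6, -3.5, 0], "fingers": 2.5},
  {"rot": [0, 0, 0], "slide": [0.6, -3.5, 0], "fingers": 2.5},
  {"rot": [0, 0, 0], "slide": [0.6, -3.5, 0], "fingers": 2.5},
])

```text
time: 5.53
tool_pos: [0.5482, 0.1274, 0.1744]
tool_rot: [0.009, 0.993, 0.119, 0.016]
force: [0.5, -1.0, -1.9]
finger_gap: 0.42
```

```bash
python3 - <<'E'
from h import *
go(.5244,.2767,.13,n=5)
E
```

```text
t 5.53 p [0.5482 0.1274 0.1744] F [ 0.5 -1.  -1.9] gap 0.42
5 rows: rot [ 0.0042 -0.0058 -0.0044]  slide [ 0.222 -3.032  0.831]
```

servo_tool([
  {"rot": [0.005, -0.006, -0.005], "slide": [0.2, -3, 0.6], "fingers": 2.5},
  {"rot": [0.005, -0.006, -0.005], "slide": [0.2, -3, 0.6], "fingers": 2.5},
  {"rot": [0.005, -0.006, -0.005], "slide": [0.2, -2.8, 0.6], "fingers": 2.5},
  {"rot": [0.005, -0.006, -0.005], "slide": [0.2, -2.3, 0.6], "fingers": 2.5},
  {"rot": [0.005, -0.006, -0.005], "slide": [0.2, -1.4, 0.6], "fingers": 2.5},
  {"rot": [0, 0, 0], "slide": [0, -0.6, 0.3], "fingers": 2.5},
  {"rot": [0, 0, 0], "slide": [0, 0, 0], "fingers": 2.5},
  {"rot": [0, 0, 0], "slide": [0, 0, 0], "fingers": 2.5},
])

```text
time: 6.2
tool_pos: [0.5251, 0.2711, 0.1494]
tool_rot: [-0.004, 0.991, 0.137, 0.005]
force: [-0.0, 0.1, -1.4]
finger_gap: 0.415
```

```bash
python3 - <<'E'
from h import *
go(.5244,.2767,.06,n=4)
E
```

```text
t 6.2 p [0.5251 0.2711 0.1494] F [-0.   0.1 -1.4] gap 0.415
4 rows: rot [-0.0016 -0.0026  0.0032]  slide [-2.000e-03 -1.260e-01  2.237e+00]
```

servo_tool([
  {"rot": [-0.002, -0.003, 0.003], "slide": [0, -0.15, 1.8], "fingers": 2.5},
  {"rot": [-0.002, -0.003, 0.003], "slide": [0, -0.15, 1.8], "fingers": 2.5},
  {"rot": [-0.002, -0.003, 0.003], "slide": [0, -0.15, 1.8], "fingers": 2.5},
  {"rot": [-0.002, -0.003, 0.003], "slide": [0, -0.15, 1.8], "fingers": 2.5},
  {"rot": [0, 0, 0], "slide": [0, -0.1, 1], "fingers": 2.5},
  {"rot": [0, 0, 0], "slide": [0, 0, 0.5], "fingers": 2.5},
  {"rot": [0, 0, 0], "slide": [0, 0, 0], "fingers": 2.5},
  {"rot": [0, 0, 0], "slide": [0, 0, 0], "fingers": 2.5},
])

```text
time: 6.87
tool_pos: [0.5308, 0.269, 0.0656]
tool_rot: [0.002, 0.992, 0.125, 0.004]
force: [0.4, -0.5, -1.4]
finger_gap: 0.416
```

```bash
python3 - <<'E'
from h import *
cv2.imwrite("pics/s3.png",cv2.resize(manip.grab_frame("scene")[100:300,300:500,::-1],None,fx=2.7,fy=2.7))
go(.5244,.2767,.031,n=4)
E
```

```text
t 6.92 p [0.5309 0.269  0.0658] F [ 0.3  0.4 -1.4] gap 0.416
4 rows: rot [ 0.0012 -0.0019 -0.0026]  slide [-0.117 -0.231  0.868]
```

View pics/s3.png

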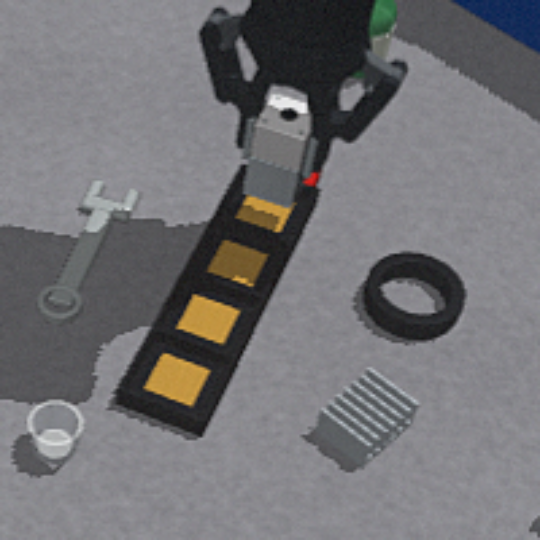

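White hangs above the farthest bay, at crop (275,180). I'll correct the lateral error and lower it to just above the floor.

servo_tool([
  {"rot": [0, -0.002, -0.003], "slide": [-0.15, -0.3, 0.6], "fingers": 2.5},
  {"rot": [0, -0.002, -0.003], "slide": [-0.15, -0.3, 0.8], "fingers": 2.5},
  {"rot": [0, -0.002, -0.003], "slide": [-0.15, -0.3, 0.8], "fingers": 2.5},
  {"rot": [0, 0, 0], "slide": [-0.1, -0.1, 0.6], "fingers": 2.5},
  {"rot": [0, 0, 0], "slide": [0, 0, 0.4], "fingers": 2.5},
  {"rot": [0, 0, 0], "slide": [0, 0, 0.2], "fingers": 2.5},
  {"rot": [0, 0, 0], "slide": [0, 0, 0], "fingers": 2.5},
  {"rot": [0, 0, 0], "slide": [0, 0, 0], "fingers": 2.5},
])

```text
time: 7.58
tool_pos: [0.5245, 0.2792, 0.0316]
tool_rot: [0.002, 0.991, 0.131, 0.003]
force: [-0.5, 0.2, 3.9]
finger_gap: 0.414
```

```bash
python3 - <<'E'
from h import *
go(.5244,.2767,.029,n=2)
E
```

```text
t 7.58 p [0.5245 0.2792 0.0316] F [-0.5  0.2  3.9] gap 0.414
2 rows: rot [ 0.0022 -0.003   0.0003]  slide [-0.037  0.121  0.131]
```

The upward force (+3.9 N) at the expected height means it has reached the floor. I'll release and rise.

servo_tool([
  {"rot": [0, 0, 0], "slide": [0, 0, 0.05], "fingers": 2.5},
  {"rot": [0, 0, 0], "slide": [0, 0, 0], "fingers": 4.5},
  {"rot": [0, 0, 0], "slide": [0, 0, 0], "fingers": 6},
  {"rot": [0, 0, 0], "slide": [0, 0, 0], "fingers": 7.5},
  {"rot": [0, 0, 0], "slide": [0, 0, 0], "fingers": 8},
  {"rot": [0, 0, 0], "slide": [0, 0, 0], "fingers": 8},
  {"rot": [0, 0, 0], "slide": [0, 0, -1], "fingers": 8},
  {"rot": [0, 0, 0], "slide": [0, 0, -2], "fingers": 8},
])

```text
time: 8.25
tool_pos: [0.523, 0.2784, 0.0601]
tool_rot: [0.002, 0.991, 0.131, 0.002]
force: [0.0, -0.1, -0.5]
finger_gap: 0.934
```

```bash
python3 - <<'E'
from h import *
go(.5555,-.222,.11,n=14)
E
```

```text
t 8.25 p [0.523  0.2784 0.0601] F [ 0.  -0.1 -0.5] gap 0.934
14 rows: rot [ 0.0003 -0.0002 -0.    ]  slide [-0.7    3.514 -0.341]
```

servo_tool([
  {"rot": [0, 0, 0], "slide": [0, 0, -2.2], "fingers": 8.3},
  {"rot": [0, 0, 0], "slide": [0, 0.4, -2.2], "fingers": 8.3},
  {"rot": [0, 0, 0], "slide": [-0.3, 1.5, -1.5], "fingers": 8.3},
  {"rot": [0, 0, 0], "slide": [-0.7, 3, -0.5], "fingers": 8.3},
  {"rot": [0, 0, 0], "slide": [-0.8, 3.8, 0], "fingers": 8.3},
  {"rot": [0, 0, 0], "slide": [-0.8, 3.8, 0], "fingers": 8.3},
  {"rot": [0, 0, 0], "slide": [-0.8, 3.8, 0], "fingers": 8.3},
  {"rot": [0, 0, 0], "slide": [-0.8, 3.8, 0], "fingers": 8.3},
])

```text
time: 8.92
tool_pos: [0.5383, 0.0756, 0.141]
tool_rot: [0.0, 0.991, 0.137, 0.009]
force: [0.7, 0.2, 0.7]
finger_gap: 0.973
```

```bash
python3 - <<'E'
from h import *
go(.5555,-.222,.11,n=8)
E
```

```text
t 8.92 p [0.5383 0.0756 0.141 ] F [0.7 0.2 0.7] gap 0.973
8 rows: rot [ 0.0004 -0.0023  0.0015]  slide [-0.806  3.639  0.384]
```

servo_tool([
  {"rot": [0, -0.002, 0], "slide": [-0.8, 3.9, 0], "fingers": 8.5},
  {"rot": [0, -0.002, 0], "slide": [-0.8, 3.9, 0], "fingers": 8.5},
  {"rot": [0, -0.002, 0], "slide": [-0.8, 3.9, 0], "fingers": 8.5},
  {"rot": [0, -0.002, 0], "slide": [-0.8, 3.9, 0], "fingers": 8.5},
  {"rot": [0, -0.002, 0], "slide": [-0.8, 3.9, 0.3], "fingers": 8.5},
  {"rot": [0, -0.002, 0], "slide": [-0.8, 3.5, 0.4], "fingers": 8.5},
  {"rot": [0, 0, 0], "slide": [-0.4, 2.5, 0.4], "fingers": 8.5},
  {"rot": [0, 0, 0], "slide": [-0.2, 1.3, 0.4], "fingers": 8.5},
])

```text
time: 9.58
tool_pos: [0.56, -0.2163, 0.1375]
tool_rot: [0.005, 0.991, 0.135, 0.009]
force: [-0.1, -0.2, 0.7]
finger_gap: 0.997
```

```bash
python3 - <<'E'
from h import *
go(.5555,-.222,.10,n=4)
E
```

```text
t 9.58 p [ 0.56   -0.2163  0.1375] F [-0.1 -0.2  0.7] gap 0.997
4 rows: rot [ 0.0029 -0.0043  0.0022]  slide [-0.163  0.096  0.935]
```

servo_tool([
  {"rot": [0.003, -0.004, 0.002], "slide": [-0.15, 0, 1.2], "fingers": 8.5},
  {"rot": [0.003, -0.004, 0.002], "slide": [-0.15, 0, 1.8], "fingers": 8.5},
  {"rot": [0.003, -0.004, 0.002], "slide": [-0.15, 0, 1.8], "fingers": 8.5},
  {"rot": [0.003, -0.004, 0.002], "slide": [-0.15, 0, 1.8], "fingers": 8.5},
  {"rot": [0, 0, 0], "slide": [0, 0, 1.8], "fingers": 8.5},
  {"rot": [0, 0, 0], "slide": [0, 0, 1], "fingers": 8.5},
  {"rot": [0, 0, 0], "slide": [0, 0, 0.4], "fingers": 8.5},
  {"rot": [0, 0, 0], "slide": [0, 0, 0], "fingers": 8.5},
])

```text
time: 10.25
tool_pos: [0.5552, -0.214, 0.0352]
tool_rot: [-0.002, 0.992, 0.13, 0.0]
force: [-0.0, 0.1, 0.2]
finger_gap: 0.996
```

```bash
python3 - <<'E'
from h import *
go(.5555,-.222,.027,n=3)
E
```

```text
t 10.25 p [ 0.5552 -0.214   0.0352] F [-0.   0.1  0.2] gap 0.996
3 rows: rot [-0.0011 -0.0004 -0.0004]  slide [-0.059  0.261  0.271]
```

servo_tool([
  {"rot": [0, 0, 0], "slide": [-0.05, 0.35, 0.25], "fingers": 8.5},
  {"rot": [0, 0, 0], "slide": [-0.05, 0.3, 0.25], "fingers": 8.5},
  {"rot": [0, 0, 0], "slide": [0, 0.1, 0.1], "fingers": 8.5},
  {"rot": [0, 0, 0], "slide": [0, 0, 0], "fingers": 2.5},
  {"rot": [0, 0, 0], "slide": [0, 0, 0], "fingers": 2.5},
  {"rot": [0, 0, 0], "slide": [0, 0, 0], "fingers": 2.5},
  {"rot": [0, 0, 0], "slide": [0, 0, 0], "fingers": 2.5},
  {"rot": [0, 0, 0], "slide": [0, 0, 0], "fingers": 2.5},
])

```text
time: 10.92
tool_pos: [0.5597, -0.2227, 0.0339]
tool_rot: [0.0, 0.991, 0.131, 0.003]
force: [0.1, -0.5, -1.1]
finger_gap: 0.417
```

servo_tool([
  {"rot": [0, 0, 0], "slide": [0, 0, 0], "fingers": 2.5},
  {"rot": [0, 0, 0], "slide": [0, 0, 0], "fingers": 2.5},
  {"rot": [0, 0, 0], "slide": [0, 0, 0], "fingers": 2.5},
  {"rot": [0, 0, 0], "slide": [0, 0, -0.4], "fingers": 2.5},
  {"rot": [0, 0, 0], "slide": [0, 0, -1], "fingers": 2.5},
  {"rot": [0, 0, 0], "slide": [0, 0, -1.8], "fingers": 2.5},
  {"rot": [0, 0, 0], "slide": [0, 0, -2], "fingers": 2.5},
  {"rot": [0, 0, 0], "slide": [0, 0, -2], "fingers": 2.5},
])

```text
time: 11.58
tool_pos: [0.5545, -0.2203, 0.1034]
tool_rot: [-0.003, 0.991, 0.131, -0.002]
force: [-0.4, -0.3, -1.7]
finger_gap: 0.416
```

```bash
python3 - <<'E'
from h import *
go(.5395,.2205,.15,n=12)
E
```

```text
t 11.58 p [ 0.5545 -0.2203  0.1034] F [-0.4 -0.3 -1.7] gap 0.416
12 rows: rot [-0.0006  0.0002 -0.    ]  slide [ 0.829 -3.583 -0.365]
```

Blue is held. It was gripped at z ≈ 0.034, so it gets released there too.

servo_tool([
  {"rot": [0, 0, 0], "slide": [0, -0.5, -2.2], "fingers": 2.5},
  {"rot": [0, 0, 0], "slide": [0.3, -1.5, -1.5], "fingers": 2.5},
  {"rot": [0, 0, 0], "slide": [0.7, -3, -0.3], "fingers": 2.5},
  {"rot": [0, 0, 0], "slide": [0.8, -3.6, 0], "fingers": 2.5},
  {"rot": [0, 0, 0], "slide": [0.8, -3.6, 0], "fingers": 2.5},
  {"rot": [0, 0, 0], "slide": [0.8, -3.6, 0], "fingers": 2.5},
  {"rot": [0, 0, 0], "slide": [0.8, -3.6, 0], "fingers": 2.5},
  {"rot": [0, 0, 0], "slide": [0.8, -3.6, 0], "fingers": 2.5},
])

```text
time: 12.25
tool_pos: [0.5486, 0.0134, 0.1623]
tool_rot: [0.002, 0.992, 0.125, 0.007]
force: [0.6, 0.0, -1.2]
finger_gap: 0.416
```

```bash
python3 - <<'E'
from h import *
go(.5395,.2205,.13,n=6)
E
```

```text
t 12.25 p [0.5486 0.0134 0.1623] F [ 0.6  0.  -1.2] gap 0.416
6 rows: rot [ 0.001  -0.0023 -0.002 ]  slide [ 0.7   -3.385  0.527]
```

servo_tool([
  {"rot": [0.001, -0.003, -0.002], "slide": [0.8, -3.6, 0], "fingers": 2.5},
  {"rot": [0.001, -0.003, -0.002], "slide": [0.8, -3.6, 0], "fingers": 2.5},
  {"rot": [0.001, -0.003, -0.002], "slide": [0.8, -3.6, 0.2], "fingers": 2.5},
  {"rot": [0.001, -0.003, -0.002], "slide": [0.7, -3.4, 0.4], "fingers": 2.5},
  {"rot": [0.001, -0.003, -0.002], "slide": [0.5, -2.7, 0.5], "fingers": 2.5},
  {"rot": [0, 0, 0], "slide": [0.3, -1.5, 0.5], "fingers": 2.5},
  {"rot": [0, 0, 0], "slide": [0, -0.6, 0.3], "fingers": 2.5},
  {"rot": [0, 0, 0], "slide": [0, 0, 0], "fingers": 2.5},
])

```text
time: 12.92
tool_pos: [0.5365, 0.2252, 0.1521]
tool_rot: [-0.001, 0.991, 0.134, 0.004]
force: [-0.4, -0.4, -0.9]
finger_gap: 0.418
```

```bash
python3 - <<'E'
from h import *
go(.5395,.2205,.065,n=4)
E
```

```text
t 12.92 p [0.5365 0.2252 0.1521] F [-0.4 -0.4 -0.9] gap 0.418
4 rows: rot [-0.0002 -0.0021  0.0016]  slide [0.024 0.134 2.176]
```

servo_tool([
  {"rot": [0, -0.002, 0.001], "slide": [0, 0.05, 1.8], "fingers": 2.5},
  {"rot": [0, -0.002, 0.001], "slide": [0, 0.05, 1.8], "fingers": 2.5},
  {"rot": [0, -0.002, 0.001], "slide": [0, 0, 1.8], "fingers": 2.5},
  {"rot": [0, -0.002, 0.001], "slide": [0, 0, 1.8], "fingers": 2.5},
  {"rot": [0, 0, 0], "slide": [0, 0, 1], "fingers": 2.5},
  {"rot": [0, 0, 0], "slide": [0, 0, 0.4], "fingers": 2.5},
  {"rot": [0, 0, 0], "slide": [0, 0, 0], "fingers": 2.5},
  {"rot": [0, 0, 0], "slide": [0, 0, 0], "fingers": 2.5},
])

```text
time: 13.58
tool_pos: [0.5415, 0.2171, 0.0696]
tool_rot: [0.001, 0.992, 0.129, 0.004]
force: [0.2, 0.5, -1.3]
finger_gap: 0.419
```

```bash
python3 - <<'E'
from h import *
go(.5395,.2205,.036,n=4)
E
```

```text
t 13.58 p [0.5415 0.2171 0.0696] F [ 0.2  0.5 -1.3] gap 0.419
4 rows: rot [ 0.0005 -0.0017 -0.0006]  slide [-0.033 -0.095  0.839]
```

servo_tool([
  {"rot": [0, -0.002, 0], "slide": [-0.05, -0.15, 0.6], "fingers": 2.5},
  {"rot": [0, -0.002, 0], "slide": [-0.05, -0.15, 0.8], "fingers": 2.5},
  {"rot": [0, -0.002, 0], "slide": [-0.05, -0.1, 0.8], "fingers": 2.5},
  {"rot": [0, 0, 0], "slide": [0, -0.1, 0.6], "fingers": 2.5},
  {"rot": [0, 0, 0], "slide": [0, 0, 0.4], "fingers": 2.5},
  {"rot": [0, 0, 0], "slide": [0, 0, 0.2], "fingers": 2.5},
  {"rot": [0, 0, 0], "slide": [0, 0, 0], "fingers": 2.5},
  {"rot": [0, 0, 0], "slide": [0, 0, 0], "fingers": 2.5},
])

```text
time: 14.25
tool_pos: [0.5419, 0.2228, 0.0366]
tool_rot: [0.001, 0.992, 0.129, 0.004]
force: [-1.3, -0.9, 0.7]
finger_gap: 0.417
```

```bash
python3 - <<'E'
from h import *
go(.5395,.2205,.034,n=2)
E
```

```text
t 14.25 p [0.5419 0.2228 0.0366] F [-1.3 -0.9  0.7] gap 0.417
2 rows: rot [ 0.001  -0.0037 -0.0011]  slide [-0.148  0.077  0.13 ]
```

servo_tool([
  {"rot": [0, -0.003, 0], "slide": [-0.05, 0.05, 0.15], "fingers": 2.5},
  {"rot": [0, 0, 0], "slide": [0, 0, 0.15], "fingers": 2.5},
  {"rot": [0, 0, 0], "slide": [0, 0, 0], "fingers": 4.5},
  {"rot": [0, 0, 0], "slide": [0, 0, 0], "fingers": 6},
  {"rot": [0, 0, 0], "slide": [0, 0, 0], "fingers": 7.5},
  {"rot": [0, 0, 0], "slide": [0, 0, 0], "fingers": 8},
  {"rot": [0, 0, 0], "slide": [0, 0, -0.8], "fingers": 8},
  {"rot": [0, 0, 0], "slide": [0, 0, -2], "fingers": 8},
])

```text
time: 14.92
tool_pos: [0.5396, 0.2221, 0.0621]
tool_rot: [0.001, 0.992, 0.13, -0.0]
force: [-0.6, 0.2, 0.2]
finger_gap: 0.933
```

servo_tool([
  {"rot": [0, 0, 0], "slide": [0, 0, -2.2], "fingers": 8.3},
  {"rot": [0, 0, 0], "slide": [0, 0.4, -2.2], "fingers": 8.3},
  {"rot": [0, 0, 0], "slide": [-0.3, 1.5, -1.5], "fingers": 8.3},
  {"rot": [0, 0, 0], "slide": [-0.7, 3, -0.5], "fingers": 8.3},
  {"rot": [0, 0, 0], "slide": [-0.8, 3.8, 0], "fingers": 8.3},
  {"rot": [0, 0, 0], "slide": [-0.8, 3.8, 0], "fingers": 8.3},
  {"rot": [0, 0, 0], "slide": [-0.8, 3.8, 0], "fingers": 8.3},
  {"rot": [0, 0, 0], "slide": [-0.8, 3.8, 0], "fingers": 8.3},
])

```text
time: 15.58
tool_pos: [0.5538, 0.0185, 0.1393]
tool_rot: [-0.0, 0.991, 0.136, 0.006]
force: [-0.1, 0.2, 0.3]
finger_gap: 0.974
```

```bash
python3 - <<'E'
from h import *
cv2.imwrite("pics/s4.png",cv2.resize(manip.grab_frame("scene")[100:300,300:500,::-1],None,fx=2.7,fy=2.7))
go(.541,-.164,.11,n=5)
E
```

```text
t 15.63 p [0.5544 0.0113 0.1396] F [-0.1 -5.2  1. ] gap 0.969
5 rows: rot [ 0.001  -0.0021  0.0013]  slide [-1.195  3.306  0.595]
```

View pics/s4.png

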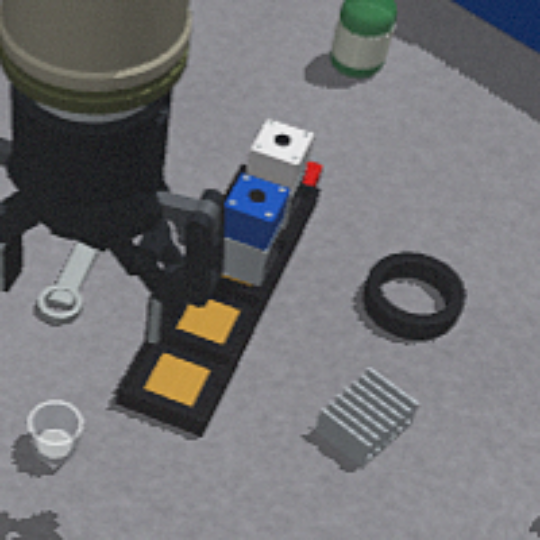

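White (283,140) and blue (257,196) stand upright in the two bays nearest the plug. Yellow is next.

servo_tool([
  {"rot": [0, -0.002, 0], "slide": [-1, 3, 0], "fingers": 8.5},
  {"rot": [0, -0.002, 0], "slide": [-1.1, 3.5, 0], "fingers": 8.5},
  {"rot": [0, -0.002, 0], "slide": [-1, 3.5, 0.3], "fingers": 8.5},
  {"rot": [0, -0.002, 0], "slide": [-0.8, 2.8, 0.4], "fingers": 8.5},
  {"rot": [0, -0.002, 0], "slide": [-0.6, 1.8, 0.4], "fingers": 8.5},
  {"rot": [0, 0, 0], "slide": [-0.3, 0.9, 0.4], "fingers": 8.5},
  {"rot": [0, 0, 0], "slide": [0, 0.3, 0.2], "fingers": 8.5},
  {"rot": [0, 0, 0], "slide": [0, 0, 0], "fingers": 8.5},
])

```text
time: 16.3
tool_pos: [0.55, -0.1648, 0.1274]
tool_rot: [0.003, 0.991, 0.13, 0.003]
force: [1.0, 0.7, 0.4]
finger_gap: 0.99
```

```bash
python3 - <<'E'
from h import *
go(.541,-.164,.04,n=5)
E
```

```text
t 16.3 p [ 0.55   -0.1648  0.1274] F [1.  0.7 0.4] gap 0.99
5 rows: rot [ 0.0015 -0.0011 -0.    ]  slide [-0.18  -0.075  1.746]
```

servo_tool([
  {"rot": [0.002, -0.001, 0], "slide": [-0.3, -0.1, 1.2], "fingers": 8.5},
  {"rot": [0.002, -0.001, 0], "slide": [-0.25, -0.1, 1.8], "fingers": 8.5},
  {"rot": [0.002, -0.001, 0], "slide": [-0.25, 0, 1.8], "fingers": 8.5},
  {"rot": [0.002, -0.001, 0], "slide": [-0.2, 0, 1.8], "fingers": 8.5},
  {"rot": [0, 0, 0], "slide": [0, 0, 1.3], "fingers": 8.5},
  {"rot": [0, 0, 0], "slide": [0, 0, 0.6], "fingers": 8.5},
  {"rot": [0, 0, 0], "slide": [0, 0, 0.2], "fingers": 8.5},
  {"rot": [0, 0, 0], "slide": [0, 0, 0], "fingers": 8.5},
])

```text
time: 16.97
tool_pos: [0.5401, -0.1539, 0.0341]
tool_rot: [-0.002, 0.991, 0.136, 0.001]
force: [0.0, 0.8, -0.3]
finger_gap: 0.995
```

```bash
python3 - <<'E'
from h import *
go(.541,-.164,.027,n=3)
E
```

```text
t 16.97 p [ 0.5401 -0.1539  0.0341] F [ 0.   0.8 -0.3] gap 0.995
3 rows: rot [-0.0015 -0.0006  0.0035]  slide [-0.062  0.332  0.235]
```

servo_tool([
  {"rot": [-0.001, 0, 0.003], "slide": [-0.05, 0.4, 0.2], "fingers": 8.5},
  {"rot": [-0.001, 0, 0.003], "slide": [-0.05, 0.4, 0.2], "fingers": 8.5},
  {"rot": [0, 0, 0.003], "slide": [0, 0.2, 0.1], "fingers": 8.5},
  {"rot": [0, 0, 0], "slide": [0, 0, 0], "fingers": 2.5},
  {"rot": [0, 0, 0], "slide": [0, 0, 0], "fingers": 2.5},
  {"rot": [0, 0, 0], "slide": [0, 0, 0], "fingers": 2.5},
  {"rot": [0, 0, 0], "slide": [0, 0, 0], "fingers": 2.5},
  {"rot": [0, 0, 0], "slide": [0, 0, 0], "fingers": 2.5},
])

```text
time: 17.63
tool_pos: [0.5452, -0.1654, 0.0329]
tool_rot: [0.0, 0.991, 0.131, 0.004]
force: [0.6, 0.3, -1.9]
finger_gap: 0.42
```

servo_tool([
  {"rot": [0, 0, 0], "slide": [0, 0, 0], "fingers": 2.5},
  {"rot": [0, 0, 0], "slide": [0, 0, 0], "fingers": 2.5},
  {"rot": [0, 0, 0], "slide": [0, 0, 0], "fingers": 2.5},
  {"rot": [0, 0, 0], "slide": [0, 0, -0.4], "fingers": 2.5},
  {"rot": [0, 0, 0], "slide": [0, 0, -1], "fingers": 2.5},
  {"rot": [0, 0, 0], "slide": [0, 0, -1.8], "fingers": 2.5},
  {"rot": [0, 0, 0], "slide": [0, 0, -2], "fingers": 2.5},
  {"rot": [0, 0, 0], "slide": [0, 0, -2], "fingers": 2.5},
])

```text
time: 18.3
tool_pos: [0.5397, -0.1632, 0.1025]
tool_rot: [-0.003, 0.991, 0.131, -0.002]
force: [1.1, -0.5, -1.7]
finger_gap: 0.418
```

```bash
python3 - <<'E'
from h import *
go(.5545,.1645,.15,n=10)
E
```

```text
t 18.3 p [ 0.5397 -0.1632  0.1025] F [ 1.1 -0.5 -1.7] gap 0.418
10 rows: rot [-0.0006  0.0003  0.0001]  slide [ 0.994 -3.129 -0.459]
```

Yellow is held and lifted; carrying it over.

servo_tool([
  {"rot": [0, 0, 0], "slide": [0, -0.5, -2.2], "fingers": 2.5},
  {"rot": [0, 0, 0], "slide": [0.5, -1.5, -1.5], "fingers": 2.5},
  {"rot": [0, 0, 0], "slide": [0.9, -2.8, -0.3], "fingers": 2.5},
  {"rot": [0, 0, 0], "slide": [1, -3.2, 0], "fingers": 2.5},
  {"rot": [0, 0, 0], "slide": [1, -3.2, 0], "fingers": 2.5},
  {"rot": [0, 0, 0], "slide": [1, -3.2, 0], "fingers": 2.5},
  {"rot": [0, 0, 0], "slide": [1, -3.2, 0], "fingers": 2.5},
  {"rot": [0, 0, 0], "slide": [1, -3.2, 0], "fingers": 2.5},
])

```text
time: 18.97
tool_pos: [0.5529, 0.0539, 0.1612]
tool_rot: [0.002, 0.992, 0.126, 0.007]
force: [0.1, 0.9, -1.2]
finger_gap: 0.414
```

```bash
python3 - <<'E'
from h import *
go(.5545,.1645,.13,n=4)
E
```

```text
t 18.97 p [0.5529 0.0539 0.1612] F [ 0.1  0.9 -1.2] gap 0.414
4 rows: rot [ 0.0012 -0.0033 -0.0024]  slide [ 0.718 -2.67   0.776]
```

servo_tool([
  {"rot": [0.001, -0.003, -0.002], "slide": [0.8, -2.8, 0.2], "fingers": 2.5},
  {"rot": [0.001, -0.003, -0.002], "slide": [0.8, -2.6, 0.4], "fingers": 2.5},
  {"rot": [0.001, -0.003, -0.002], "slide": [0.6, -2, 0.5], "fingers": 2.5},
  {"rot": [0.001, -0.003, -0.002], "slide": [0.3, -1.2, 0.5], "fingers": 2.5},
  {"rot": [0, 0, 0], "slide": [0.1, -0.5, 0.6], "fingers": 2.5},
  {"rot": [0, 0, 0], "slide": [0, 0, 1], "fingers": 2.5},
  {"rot": [0, 0, 0], "slide": [0, 0, 1], "fingers": 2.5},
  {"rot": [0, 0, 0], "slide": [0, 0, 0.5], "fingers": 2.5},
])

```text
time: 19.63
tool_pos: [0.5563, 0.161, 0.1204]
tool_rot: [-0.001, 0.991, 0.134, 0.005]
force: [-0.5, 0.3, -1.0]
finger_gap: 0.416
```

```bash
python3 - <<'E'
from h import *
go(.5545,.1645,.065,n=4)
E
```

```text
t 19.63 p [0.5563 0.161  0.1204] F [-0.5  0.3 -1. ] gap 0.416
4 rows: rot [ 0.0001 -0.0028  0.0018]  slide [-0.036 -0.097  1.384]
```

servo_tool([
  {"rot": [0, -0.003, 0.001], "slide": [-0.05, -0.15, 1.2], "fingers": 2.5},
  {"rot": [0, -0.003, 0.001], "slide": [-0.05, -0.15, 1.5], "fingers": 2.5},
  {"rot": [0, -0.003, 0.001], "slide": [-0.05, -0.15, 1.4], "fingers": 2.5},
  {"rot": [0, -0.003, 0.001], "slide": [-0.05, -0.1, 0.9], "fingers": 2.5},
  {"rot": [0, 0, 0], "slide": [0, 0, 0.5], "fingers": 2.5},
  {"rot": [0, 0, 0], "slide": [0, 0, 0.2], "fingers": 2.5},
  {"rot": [0, 0, 0], "slide": [0, 0, 0], "fingers": 2.5},
  {"rot": [0, 0, 0], "slide": [0, 0, 0], "fingers": 2.5},
])

```text
time: 20.3
tool_pos: [0.5509, 0.1602, 0.0542]
tool_rot: [0.001, 0.992, 0.128, -0.004]
force: [0.7, 0.7, -0.3]
finger_gap: 0.417
```

```bash
python3 - <<'E'
from h import *
go(.5545,.1645,.035,n=4)
E
```

```text
t 20.3 p [0.5509 0.1602 0.0542] F [ 0.7  0.7 -0.3] gap 0.417
4 rows: rot [ 0.0003  0.0021 -0.0011]  slide [ 0.118 -0.083  0.48 ]
```

servo_tool([
  {"rot": [0, 0.002, -0.001], "slide": [0.1, -0.1, 0.4], "fingers": 2.5},
  {"rot": [0, 0.002, -0.001], "slide": [0.1, -0.1, 0.5], "fingers": 2.5},
  {"rot": [0, 0.002, -0.001], "slide": [0.1, -0.1, 0.5], "fingers": 2.5},
  {"rot": [0, 0, 0], "slide": [0, -0.1, 0.3], "fingers": 2.5},
  {"rot": [0, 0, 0], "slide": [0, 0, 0.2], "fingers": 2.5},
  {"rot": [0, 0, 0], "slide": [0, 0, 0.1], "fingers": 2.5},
  {"rot": [0, 0, 0], "slide": [0, 0, 0], "fingers": 2.5},
  {"rot": [0, 0, 0], "slide": [0, 0, 0], "fingers": 2.5},
])

```text
time: 20.97
tool_pos: [0.5557, 0.166, 0.0357]
tool_rot: [0.0, 0.991, 0.13, 0.002]
force: [0.2, -0.0, -1.1]
finger_gap: 0.418
```

```bash
python3 - <<'E'
from h import *
go(.5545,.1645,.033,n=2)
E
```

```text
t 20.97 p [0.5557 0.166  0.0357] F [ 0.2 -0.  -1.1] gap 0.418
2 rows: rot [ 0.0008 -0.002  -0.0002]  slide [-0.077  0.057  0.136]
```

servo_tool([
  {"rot": [0, -0.002, 0], "slide": [-0.05, 0.05, 0.2], "fingers": 2.5},
  {"rot": [0, 0, 0], "slide": [0, 0, 0.15], "fingers": 2.5},
  {"rot": [0, 0, 0], "slide": [0, 0, 0.1], "fingers": 2.5},
  {"rot": [0, 0, 0], "slide": [0, 0, 0], "fingers": 2.5},
  {"rot": [0, 0, 0], "slide": [0, 0, 0], "fingers": 2.5},
  {"rot": [0, 0, 0], "slide": [0, 0, 0], "fingers": 2.5},
  {"rot": [0, 0, 0], "slide": [0, 0, 0], "fingers": 2.5},
  {"rot": [0, 0, 0], "slide": [0, 0, 0], "fingers": 2.5},
])

```text
time: 21.63
tool_pos: [0.5569, 0.1664, 0.0357]
tool_rot: [0.0, 0.991, 0.13, 0.003]
force: [-0.3, 0.3, 1.8]
finger_gap: 0.418
```

Floor contact: the force is up by about 3 N and z no longer falls. I'll release and go for green.

servo_tool([
  {"rot": [0, 0, 0], "slide": [0, 0, 0], "fingers": 4.5},
  {"rot": [0, 0, 0], "slide": [0, 0, 0], "fingers": 6},
  {"rot": [0, 0, 0], "slide": [0, 0, 0], "fingers": 7.5},
  {"rot": [0, 0, 0], "slide": [0, 0, 0], "fingers": 8},
  {"rot": [0, 0, 0], "slide": [0, 0, 0], "fingers": 8},
  {"rot": [0, 0, 0], "slide": [0, 0, -0.8], "fingers": 8},
  {"rot": [0, 0, 0], "slide": [0, 0, -2], "fingers": 8},
  {"rot": [0, 0, 0], "slide": [0, 0, -2], "fingers": 8},
])

```text
time: 22.3
tool_pos: [0.5529, 0.1654, 0.0804]
tool_rot: [0.0, 0.991, 0.13, -0.002]
force: [1.1, -0.4, 0.2]
finger_gap: 0.938
```

servo_tool([
  {"rot": [0, 0, 0], "slide": [0, 0, -2.2], "fingers": 8.3},
  {"rot": [0, 0, 0], "slide": [-0.2, 0.5, -1.5], "fingers": 8.3},
  {"rot": [0, 0, 0], "slide": [-0.6, 1.5, -0.5], "fingers": 8.3},
  {"rot": [0, 0, 0], "slide": [-1, 2.6, 0], "fingers": 8.3},
  {"rot": [0, 0, 0], "slide": [-1.2, 3.2, 0], "fingers": 8.3},
  {"rot": [0, 0, 0], "slide": [-1.2, 3.2, 0], "fingers": 8.3},
  {"rot": [0, 0, 0], "slide": [-1.2, 3.2, 0], "fingers": 8.3},
  {"rot": [0, 0, 0], "slide": [-1.2, 3.2, 0], "fingers": 8.3},
])

```text
time: 22.97
tool_pos: [0.5391, -0.0185, 0.1377]
tool_rot: [-0.0, 0.991, 0.136, 0.006]
force: [0.4, -0.2, -0.7]
finger_gap: 0.97
```

```bash
python3 - <<'E'
from h import *
go(.5245,-.112,.11,n=4)
E
```

```text
t 22.97 p [ 0.5391 -0.0185  0.1377] F [ 0.4 -0.2 -0.7] gap 0.97
4 rows: rot [ 0.0003 -0.0031  0.0027]  slide [-0.99   2.152  0.682]
```

servo_tool([
  {"rot": [0, -0.002, 0.002], "slide": [-1, 2.4, 0.2], "fingers": 8.5},
  {"rot": [0, -0.002, 0.002], "slide": [-1, 2.2, 0.4], "fingers": 8.5},
  {"rot": [0, -0.002, 0.002], "slide": [-0.8, 1.6, 0.5], "fingers": 8.5},
  {"rot": [0, -0.002, 0], "slide": [-0.4, 0.9, 0.5], "fingers": 8.5},
  {"rot": [0, 0, 0], "slide": [-0.1, 0.3, 0.4], "fingers": 8.5},
  {"rot": [0, 0, 0], "slide": [0, 0, 0.2], "fingers": 8.5},
  {"rot": [0, 0, 0], "slide": [0, 0, 0], "fingers": 8.5},
  {"rot": [0, 0, 0], "slide": [0, 0, 0], "fingers": 8.5},
])

```text
time: 23.63
tool_pos: [0.5273, -0.1082, 0.1199]
tool_rot: [0.002, 0.992, 0.13, 0.005]
force: [-1.0, 0.2, -0.0]
finger_gap: 0.996
```

```bash
python3 - <<'E'
from h import *
go(.5245,-.112,.04,n=5)
E
```

```text
t 23.63 p [ 0.5273 -0.1082  0.1199] F [-1.   0.2 -0. ] gap 0.996
5 rows: rot [ 0.0011 -0.0019 -0.0004]  slide [-0.089  0.05   1.598]
```

servo_tool([
  {"rot": [0.001, -0.002, 0], "slide": [-0.1, 0.1, 1.2], "fingers": 8.5},
  {"rot": [0.001, -0.002, 0], "slide": [-0.1, 0.1, 1.7], "fingers": 8.5},
  {"rot": [0.001, -0.002, 0], "slide": [-0.1, 0.1, 1.7], "fingers": 8.5},
  {"rot": [0.001, -0.002, 0], "slide": [0, 0.1, 1.5], "fingers": 8.5},
  {"rot": [0, 0, 0], "slide": [0, 0, 1.1], "fingers": 8.5},
  {"rot": [0, 0, 0], "slide": [0, 0, 0.5], "fingers": 8.5},
  {"rot": [0, 0, 0], "slide": [0, 0, 0.2], "fingers": 8.5},
  {"rot": [0, 0, 0], "slide": [0, 0, 0], "fingers": 8.5},
])

```text
time: 24.3
tool_pos: [0.5275, -0.1066, 0.0353]
tool_rot: [0.0, 0.991, 0.134, 0.001]
force: [0.0, 0.3, 1.4]
finger_gap: 0.998
```

```bash
python3 - <<'E'
from h import *
go(.5245,-.112,.027,n=3)
E
```

```text
t 24.3 p [ 0.5275 -0.1066  0.0353] F [0.  0.3 1.4] gap 0.998
3 rows: rot [ 0.0002 -0.001   0.0024]  slide [-0.145  0.147  0.276]
```

servo_tool([
  {"rot": [0, 0, 0.03], "slide": [-0.15, 0.2, 0.2], "fingers": 8.5},
  {"rot": [0, 0, 0.03], "slide": [-0.15, 0.15, 0.2], "fingers": 8.5},
  {"rot": [0, 0, 0.02], "slide": [-0.05, 0.1, 0.1], "fingers": 8.5},
  {"rot": [0, 0, 0], "slide": [0, 0, 0], "fingers": 2.5},
  {"rot": [0, 0, 0], "slide": [0, 0, 0], "fingers": 2.5},
  {"rot": [0, 0, 0], "slide": [0, 0, 0], "fingers": 2.5},
  {"rot": [0, 0, 0], "slide": [0, 0, 0], "fingers": 2.5},
  {"rot": [0, 0, 0], "slide": [0, 0, 0], "fingers": 2.5},
])

```text
time: 24.97
tool_pos: [0.5284, -0.1118, 0.0345]
tool_rot: [0.001, 0.996, 0.094, 0.004]
force: [0.3, -0.3, -0.5]
finger_gap: 0.416
```

servo_tool([
  {"rot": [0, 0, 0], "slide": [0, 0, 0], "fingers": 2.5},
  {"rot": [0, 0, 0], "slide": [0, 0, 0], "fingers": 2.5},
  {"rot": [0, 0, 0], "slide": [0, 0, 0], "fingers": 2.5},
  {"rot": [0, 0, 0], "slide": [0, 0, -0.4], "fingers": 2.5},
  {"rot": [0, 0, 0], "slide": [0, 0, -1], "fingers": 2.5},
  {"rot": [0, 0, 0], "slide": [0, 0, -1.8], "fingers": 2.5},
  {"rot": [0, 0, 0], "slide": [0, 0, -2], "fingers": 2.5},
  {"rot": [0, 0, 0], "slide": [0, 0, -2], "fingers": 2.5},
])

```text
time: 25.63
tool_pos: [0.5227, -0.11, 0.1042]
tool_rot: [-0.001, 0.995, 0.095, -0.001]
force: [1.0, -0.0, -0.9]
finger_gap: 0.417
```

```bash
python3 - <<'E'
from h import *
go(.5695,.1084,.13,n=8)
E
```

```text
t 25.63 p [ 0.5227 -0.11    0.1042] F [ 1.  -0.  -0.9] gap 0.417
[ 1.1  -2.57 -0.32] [-0.     0.    -0.009]
[ 1.12 -2.56 -0.32] [-0.     0.    -0.009]
[ 1.15 -2.55 -0.32] [-0.     0.    -0.009]
[ 1.17 -2.54 -0.32] [-0.     0.    -0.009]
[ 1.19 -2.52 -0.32] [-0.     0.    -0.009]
[ 1.22 -2.51 -0.32] [-0.     0.    -0.009]
[ 1.24 -2.5  -0.32] [-0.     0.    -0.009]
[ 1.26 -2.49 -0.32] [-0.     0.    -0.009]
```

servo_tool([
  {"rot": [0, 0, -0.01], "slide": [0.3, -0.8, -1.5], "fingers": 2.5},
  {"rot": [0, 0, -0.01], "slide": [0.7, -1.6, -0.8], "fingers": 2.5},
  {"rot": [0, 0, -0.01], "slide": [1.2, -2.4, 0], "fingers": 2.5},
  {"rot": [0, 0, -0.01], "slide": [1.3, -2.6, 0], "fingers": 2.5},
  {"rot": [0, 0, -0.01], "slide": [1.3, -2.6, 0], "fingers": 2.5},
  {"rot": [0, 0, -0.01], "slide": [1.3, -2.6, 0], "fingers": 2.5},
  {"rot": [0, 0, -0.01], "slide": [1.2, -2.4, 0], "fingers": 2.5},
  {"rot": [0, 0, -0.01], "slide": [0.8, -1.6, 0], "fingers": 2.5},
])

```text
time: 26.3
tool_pos: [0.5703, 0.0718, 0.1445]
tool_rot: [0.002, 0.991, 0.132, 0.007]
force: [0.9, 0.3, -2.0]
finger_gap: 0.421
```

```bash
python3 - <<'E'
from h import *
go(.5695,.1084,.11,n=4)
E
```

```text
t 26.3 p [0.5703 0.0718 0.1445] F [ 0.9  0.3 -2. ] gap 0.421
4 rows: rot [ 0.0013 -0.0032  0.0008]  slide [ 0.209 -0.894  0.861]
```

servo_tool([
  {"rot": [0.001, -0.003, 0], "slide": [0.2, -1, 0.5], "fingers": 2.5},
  {"rot": [0.001, -0.003, 0], "slide": [0.2, -0.9, 1], "fingers": 2.5},
  {"rot": [0.001, -0.003, 0], "slide": [0.2, -0.6, 1.2], "fingers": 2.5},
  {"rot": [0.001, -0.003, 0], "slide": [0.1, -0.3, 1.3], "fingers": 2.5},
  {"rot": [0, 0, 0], "slide": [0, 0, 1.2], "fingers": 2.5},
  {"rot": [0, 0, 0], "slide": [0, 0, 0.8], "fingers": 2.5},
  {"rot": [0, 0, 0], "slide": [0, 0, 0.3], "fingers": 2.5},
  {"rot": [0, 0, 0], "slide": [0, 0, 0], "fingers": 2.5},
])

```text
time: 26.97
tool_pos: [0.568, 0.1027, 0.0744]
tool_rot: [0.001, 0.991, 0.133, -0.002]
force: [0.4, -1.1, -2.4]
finger_gap: 0.417
```

```bash
python3 - <<'E'
from h import *
go(.5695,.1084,.036,n=4)
E
```

```text
t 26.97 p [0.568  0.1027 0.0744] F [ 0.4 -1.1 -2.4] gap 0.417
4 rows: rot [0.0002 0.0009 0.0011]  slide [ 0.076 -0.128  0.958]
```

servo_tool([
  {"rot": [0, 0.001, 0.001], "slide": [0.05, -0.2, 0.6], "fingers": 2.5},
  {"rot": [0, 0.001, 0.001], "slide": [0.05, -0.2, 0.9], "fingers": 2.5},
  {"rot": [0, 0.001, 0.001], "slide": [0.05, -0.15, 0.9], "fingers": 2.5},
  {"rot": [0, 0, 0], "slide": [0, -0.1, 0.7], "fingers": 2.5},
  {"rot": [0, 0, 0], "slide": [0, 0, 0.4], "fingers": 2.5},
  {"rot": [0, 0, 0], "slide": [0, 0, 0.2], "fingers": 2.5},
  {"rot": [0, 0, 0], "slide": [0, 0, 0], "fingers": 2.5},
  {"rot": [0, 0, 0], "slide": [0, 0, 0], "fingers": 2.5},
])

```text
time: 27.63
tool_pos: [0.5699, 0.1084, 0.0382]
tool_rot: [0.001, 0.992, 0.13, 0.002]
force: [-0.3, -0.5, -1.7]
finger_gap: 0.418
```

```bash
python3 - <<'E'
from h import *
go(.5695,.1084,.034,n=2)
E
```

```text
t 27.63 p [0.5699 0.1084 0.0382] F [-0.3 -0.5 -1.7] gap 0.418
2 rows: rot [ 0.0011 -0.0014 -0.0006]  slide [-0.019 -0.004  0.21 ]
```

servo_tool([
  {"rot": [0, 0, 0], "slide": [0, 0, 0.25], "fingers": 2.5},
  {"rot": [0, 0, 0], "slide": [0, 0, 0.2], "fingers": 2.5},
  {"rot": [0, 0, 0], "slide": [0, 0, 0.15], "fingers": 2.5},
  {"rot": [0, 0, 0], "slide": [0, 0, 0.1], "fingers": 2.5},
  {"rot": [0, 0, 0], "slide": [0, 0, 0], "fingers": 2.5},
  {"rot": [0, 0, 0], "slide": [0, 0, 0], "fingers": 2.5},
  {"rot": [0, 0, 0], "slide": [0, 0, 0], "fingers": 2.5},
  {"rot": [0, 0, 0], "slide": [0, 0, 0], "fingers": 2.5},
])

```text
time: 28.3
tool_pos: [0.5714, 0.1087, 0.0371]
tool_rot: [0.001, 0.991, 0.13, 0.002]
force: [-1.7, 0.3, 3.0]
finger_gap: 0.414
```

Green has touched down too. I'll release, rise and back away for a clear view.

servo_tool([
  {"rot": [0, 0, 0], "slide": [0, 0, 0], "fingers": 4.5},
  {"rot": [0, 0, 0], "slide": [0, 0, 0], "fingers": 6},
  {"rot": [0, 0, 0], "slide": [0, 0, 0], "fingers": 7.5},
  {"rot": [0, 0, 0], "slide": [0, 0, 0], "fingers": 8},
  {"rot": [0, 0, 0], "slide": [0, 0, 0], "fingers": 8},
  {"rot": [0, 0, 0], "slide": [0, 0, -0.8], "fingers": 8},
  {"rot": [0, 0, 0], "slide": [0, 0, -2], "fingers": 8},
  {"rot": [0, 0, 0], "slide": [0, 0, -2.5], "fingers": 8},
])

```text
time: 28.97
tool_pos: [0.5664, 0.1083, 0.0847]
tool_rot: [0.001, 0.991, 0.13, -0.003]
force: [0.0, -0.3, -0.5]
finger_gap: 0.937
```

servo_tool([
  {"rot": [0, 0, 0], "slide": [0, 0, -2.5], "fingers": 8},
  {"rot": [0, 0, 0], "slide": [-0.2, 0.5, -2.5], "fingers": 8},
  {"rot": [0, 0, 0], "slide": [-0.6, 1.5, -1], "fingers": 8},
  {"rot": [0, 0, 0], "slide": [-1, 3, 0], "fingers": 8},
  {"rot": [0, 0, 0], "slide": [-1, 3.5, 0], "fingers": 8},
  {"rot": [0, 0, 0], "slide": [-1, 3.5, 0], "fingers": 8},
  {"rot": [0, 0, 0], "slide": [-1, 3.5, 0], "fingers": 8},
  {"rot": [0, 0, 0], "slide": [-1, 3.5, 0], "fingers": 8},
])

```text
time: 29.63
tool_pos: [0.565, -0.0892, 0.1625]
tool_rot: [0.001, 0.991, 0.136, 0.005]
force: [0.6, 0.9, 0.2]
finger_gap: 0.939
```

servo_tool([
  {"rot": [0, 0, 0], "slide": [-1, 3.5, 0], "fingers": 8},
  {"rot": [0, 0, 0], "slide": [-1, 3.5, 0], "fingers": 8},
  {"rot": [0, 0, 0], "slide": [-1, 3, 0], "fingers": 8},
  {"rot": [0, 0, 0], "slide": [-0.5, 1.5, 0], "fingers": 8},
  {"rot": [0, 0, 0], "slide": [0, 0.5, 0], "fingers": 8},
  {"rot": [0, 0, 0], "slide": [0, 0, 0], "fingers": 8},
  {"rot": [0, 0, 0], "slide": [0, 0, 0], "fingers": 8},
  {"rot": [0, 0, 0], "slide": [0, 0, 0], "fingers": 8},
])

```text
time: 30.3
tool_pos: [0.5627, -0.2274, 0.1686]
tool_rot: [0.003, 0.991, 0.133, 0.008]
force: [0.9, -0.2, 0.7]
finger_gap: 0.939
```

```bash
python3 - <<'E'
from h import *
a=manip.grab_frame("scene")[:,:,::-1];b=manip.grab_frame("top")[:,:,::-1]
cv2.imwrite("pics/f.png",np.hstack([cv2.resize(a[130:280,310:460],(400,400)),cv2.resize(b[150:280,120:290],(400,306)) if 0 else cv2.resize(b[130:280,130:280],(400,400))]))
c=cam("top");m=(b.max(2)<60).astype(np.uint8)*255;k=np.zeros_like(m);k[150:260,130:290]=255
n,L,S,C=cv2.connectedComponentsWithStats(m&k)
for i in range(1,n):
    if 8<S[i,4]<60: print(S[i,4],C[i].round(1),plane(c,[C[i]],.074)[0].round(4))
go(.5,-.1,.1)
E
```

```text
22 [255.1 191.9] [0.5707 0.1089]
20 [220.  199.1] [0.5565 0.1679]
22 [186.6 206.6] [0.5419 0.2233]
59 [260.1 207.5] [0.5437 0.0992]
21 [152. 216.] [0.5242 0.2802]
27 [137.5 226.9] [0.505  0.3029]
t 30.4 p [ 0.5627 -0.2269  0.1685] F [-0.2 -0.6 -0.5] gap 0.94
8 rows: rot [ 0.0011 -0.0018  0.0007]  slide [-0.35  -1.744  0.836]
```

View pics/f.png

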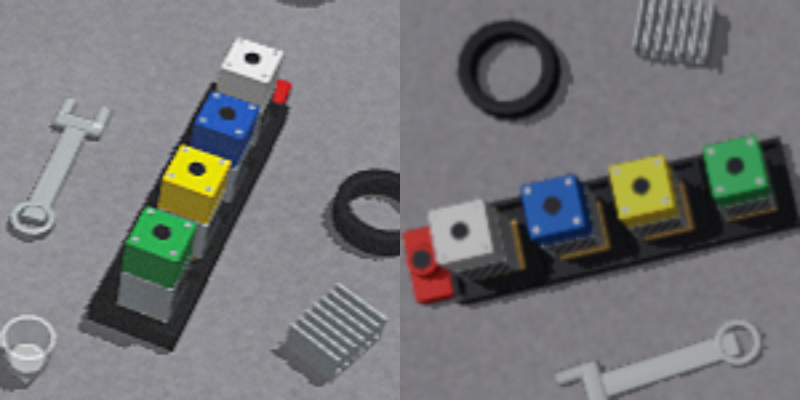

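```bash
python3 -c "
from plant import manip
print(manip.finish_job())"
```

```text
the job is handed in; nothing more can be done
None
```

All four modules are in the carrier in reverse order. Counting from the carrier's red plug they stand white, blue, yellow, green; in the test rack they stood green, yellow, blue, white. I handed the job in at about 30 s with the gripper well clear of everything.

- **Position:** in the last top-camera picture, all four top-centre marks lie within about 4 mm of their bay centres. A module has about 9 mm of play each side, so none should be on a wall.
- **Upright:** all four appear upright in both camera views.
- **Fully down:** the wrist force rose by 2–5 N as each one touched down. Touchdown read about 2.5 mm higher than the height at which each module had been gripped. I put that down to the fingers flexing or slight slip, and I did not separately measure the final height of the module tops.
- **Limits:** the force readings I saw stayed below about 6 N.

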